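# Move a flow plug from the filter well to the mist-line port with sprung tongs

### The arm

A 6-joint arm with a two-finger parallel gripper is mounted at the origin on the work surface. World frame = base frame: x ahead of the robot, y to its left, z up, the work surface at z = 0. Lengths are in mm, angles in rad, forces in N, time in s.
With the tool pointing down it reaches from about 350 to 875 mm from the base axis. Payload 4.2 kg.
Tool frame: the origin (TCP) lies midway between the tips of the shut fingers; the grasp point (between the pads) lies 19 mm behind it; y points along the fingers, x is the direction in which the jaws open and shut, and the axes are right-handed (so a half turn about y gives the same grasp; the last joint's range is limited). The gripper opens to 85 mm and grips with 20 to 120 N. Pads are 22 mm wide; open, the fingers measure 114 mm over their backs; the gripper's body (76 mm by 85 mm) begins 54 mm behind the grasp point. The pads swing forward as they close: fully open they stand 13 mm farther back than shut.
Start: joints at [-0.995, 0.385, 0.008, 0, -1.194, -0.259], TCP at [194.72, -593.872, 231.312] pointing down, gripper open.
Joint ranges: [-3.14, 3.14], [-1.21, 2.06], [-1.07, 1.41], [-3.16, 2.05], [-2.99, -0.16], [-3.1, 3.1]. Speed limits (rad/s): [2.79, 2.79, 3.14, 3.14, 3.14, 3.14].

### API

Orientations are given as a unit quaternion [x, y, z, w].
In Python, from bench import read_state, get_image, job_done gives the robot as it stands.
- The arm moves only by the tool play_rows, never from a script. Its argument "series" is a list of rows, each a list of 7 numbers: the shift along the tool's x, y, z in m, then the turn, a rotation vector about the tool's x, y, z in rad, then the finger opening in m, from 0 to 0.0854. In form: [[x, y, z, wx, wy, wz, claw], ...]. A call has 1 to 10 rows; each row shifts and turns the pose as measured when the row begins, along the tool's axes as they then stand; what a row does not reach is not made up. A row lasts 1/10 s, in which the tool goes at most 50 mm and 8.59 degrees, less where a joint would pass 70% of its speed; a pose out of reach is approached as far as the arm can. A call with a gripper value outside its range is refused whole. The fingers move at their own pace and stop on an object; the grip force is fixed at half the most. Time passes only in rows, so rows that do not move let the fingers close. It gives the time, the measured TCP pose, the force and the opening at its end, in the units of the state.
- read_state(): the state, without advancing time (a new reading comes with each control period).
- get_image(name): name is "scene" or "top" or "wrist"; returns a dict with "color" (480x640x3 uint8, red, green, blue), "intrinsics" (3x3 intrinsics, pixels), "D" ([k1, k2, p1, p2, k3] as OpenCV has them; the pictures are not rectified), "origin" and "orientation" of the camera in the world. Camera axes: x right, y down, z forward; pixel columns grow to the right and rows downward; lengths in mm; the calibration is good to about 2 mm. A picture is of the moment at which its call begins. There is no depth.
- job_done(): hands the job in, once; it reports no verdict.
The state is a dict: "clock": time; "joints": joint angles; "joint_vel": joint speeds; "joint_efforts": joint torques, N m; "position": TCP position; "ee_rot": TCP orientation; "contact_force": force on the tool from outside, world axes, zero at the start; "wrist_torque": the same for the moment, N m; "gripper_width": finger opening in mm.
Only numpy, scipy, OpenCV 4.12 (cv2) and the standard library are available. Lean on these libraries where they do the work, as an engineer would, in place of code of your own. Each camera call takes 0.05 s, during which the arm holds its last target. There are 200 camera calls.

### The job

Take the orange sprung tongs from their wooden stand, reach down into the clear filter well, squeeze them on the stem of the brass flow plug and lift it out; do not touch the plug with the gripper itself. With the tongs, press the plug upright into the round port of the blue mist-line manifold until it clicks and its collar bears on the rim, and keep a firm downward push of about 15 N (at least 10 N, never more than 22 N) on it for half a second; push no harder than that on the well or the manifold either. Then let go of the plug, stand the tongs back upright in their stand and release them, leaving the pot, the jar and the brush where they are.

Things in the scene. Friction and masses are not known exactly. Their poses are not given: they have to be found in the camera images.
- tongs_grip (a point): Centre of the tongs' two orange squeeze plates: flat, upright, 24 mm wide (x), 42 mm tall, 44 mm over their outer faces when relaxed. Squeeze them along y (the jaw line) from above. z up along the tongs. The orange bridge (22 x 22 mm) lies 15 to 24 mm above this point, the tips end 100 mm below. Squeezed to 40 mm over the plates, the tongs' own spring holds them in a gripper; past 44 mm they drop.
- tongs_tip (a point): Midway between the jaws at the bottom end of the tips; axes as tongs_grip. V-shaped pads on the tips: 12 mm tall, 14 mm wide (x). Relaxed: V centres 24 mm apart, V edges 19 mm, outer width of the tips 36 mm (y). All widths shrink 1:1 with the squeeze; the pads close on the plug's 10 mm stem at about 31 mm over the squeeze plates.
- tongs: The sprung tongs, 124 mm tall, 90 g, standing tips down: two upright steel jaws that stay parallel, guided by an orange bridge and a 14 x 6 mm blade between them that ends 40 mm above the tips; origin as tongs_tip. Each jaw slides 0 to 9.5 mm towards the other; its spring pushes out with 5 N at rest plus 0.6 N per mm. 40 N of grip holds the plug fast; at 40 mm over the plates it is free, the tongs still held.
- plug_center (a point): Centre of the loose round brass plug, 15 mm above its foot, z up. 30 mm tall, 20 g. Upwards from the foot: taper from 7 to 12 mm diameter over 4 mm, 12 mm diameter up to 7 mm, groove of 9 mm up to 13 mm, collar of 17 mm diameter from 13 to 16 mm, grip stem of 10 mm diameter from 16 to 30 mm. The collar's underside is 2 mm below this point.
- plug: The brass plug; origin at the centre of its foot (underside), z up.
- well_mouth (a point): Centre of the top opening of the clear filter well (fixed), 85 mm above the bench. Its pocket is 40 mm along its y and 18 mm along its x, 65 mm deep, walls 4 mm; the tongs fit only with their jaw line along this y. The plug stands in a round socket centred in the floor, collar flush with the floor, so only its 14 mm stem stands above the floor.
- well_floor (a point): Centre of the pocket's floor in the well, 65 mm below its mouth.
- well: The filter well; origin at the centre of its underside, axes as well_mouth.
- port_mouth (a point): Centre of the mouth of the port, a hole of 13 mm diameter, 16 mm deep, in the flat rigid 44 x 44 mm blue top of the manifold (fixed, 52 mm above the bench), z up. Two sprung balls 4 mm below the rim resist the plug's foot (2 to 6 N), then click into its groove. Home: the collar's underside lies on the rim, plug_center 2 mm above this point.
- port: The mist-line manifold, grey with blue top, 56 x 80 mm, pipe stubs to +-y; origin at the centre of its underside.
- stand_mouth (a point): Centre of the top opening of the wooden tongs stand (fixed), 60 mm above the bench; opening 44 mm along its y and 22 mm along its x, 56 mm deep. The tongs stand in it with their jaw line along its y.
- stand_floor (a point): Centre of the stand's inner floor, 56 mm below its mouth; the tongs' tips stand on it.
- stand: The tongs stand; origin at the centre of its underside.
- pot: Bystander: black nursery pot, 84 mm wide, 85 mm tall; origin under its centre. Leave it alone.
- jar: Bystander: amber seed jar, 60 mm wide, 90 mm tall; origin under its centre. Leave it alone.
- brush: Bystander: bench brush, 180 mm long, lying on the bench; origin at its underside. Leave it alone.
Not all that is in view belongs to the job. What is shaped like the stand but purple or red is not meant. Leave any purple look-alike of the tongs alone.

How it is judged:
By the outcome, as a careful person would: the job done as asked, in the order asked, and still so for the second after the job is handed in, with the robot touching nothing.
It also fails if it takes over 64 s, if anything falls off the work surface, if the arm or the gripper's body presses on something with over 40 N, if the wrist force passes 120 N, or if a joint passes its speed limit or range.

## Working session

There is one attempt and no reset: what is moved stays moved. The work goes in short steps, Python scripts to look and compute and a tool call to move; the robot and the scene stay as the last step left them, time stands still between calls to the robot, and variables do not carry over. Pictures are saved under pics/ and viewed, about 8 in all and at most 12, crops included, and the job is handed in when it is done.

Besides the shell and the picture viewer there is one more tool, called as name(argument=value, ...) on one line, values as JSON. play_rows: Moves the arm, as the interface text tells. Its arguments: {"type":"object","properties":{"series":{"type":"array","items":{"type":"array","items":{"type":"number"}}}},"required":["series"]}

```bash
mkdir -p pics; ls; cat > h.py <<'E'
import numpy as np, cv2
from scipy.spatial.transform import Rotation as R
from bench import read_state, get_image, job_done
def cam(n):
    d=get_image(n); d={k:np.array(v) for k,v in d.items()}; return d
def Rc(d):
    o=np.array(d["orientation"],float); return o if o.shape==(3,3) else R.from_quat(o).as_matrix()
def ray(d,uv):
    p=cv2.undistortPoints(np.array(uv,float).reshape(-1,1,2),d["intrinsics"].astype(float),d["D"].astype(float)).reshape(-1,2)
    return np.c_[p,np.ones(len(p))]@Rc(d).T
def onplane(d,uv,z):
    r=ray(d,uv); o=d["origin"]; return o+r*((z-o[2])/r[:,2])[:,None]
def proj(d,P):
    M=Rc(d).T; rv=cv2.Rodrigues(M)[0]; return cv2.projectPoints(np.array(P,float).reshape(-1,3),rv,-M@d["origin"].astype(float),d["intrinsics"].astype(float),d["D"].astype(float))[0].reshape(-1,2)
def save(d,n): cv2.imwrite(n,cv2.cvtColor(d["color"],cv2.COLOR_RGB2BGR))
E
python3 - <<'E'
from h import *
print(read_state())
for n in("top","scene"):
    d=cam(n); save(d,f"pics/{n}0.png"); np.savez(f"{n}0.npz",**d)
    print(n,d["origin"],d["orientation"],d["intrinsics"].tolist(),d["D"])
E
```

```text
pics
{'clock': 0.0, 'joints': array([-9.95402796e-01,  3.85537598e-01,  6.61483657e-03, -5.28147753e-04,
       -1.19397636e+00, -2.58580434e-01]), 'joint_vel': array([-9.73026480e-05,  1.28879906e-03, -6.13406270e-04, -3.88955758e-04,
       -3.17709190e-04, -5.15982148e-05]), 'joint_efforts': array([ 1.35684939e-03, -3.92292452e+01,  1.88399005e+01,  4.18631986e+00,
       -4.68023994e-03, -9.97999507e-06]), 'position': array([ 194.5427639 , -593.33276416,  230.22439149]), 'ee_rot': array([ 0.41429198,  0.5730013 , -0.57214199, -0.4155541 ]), 'contact_force': array([-0.47277805, -0.07514463, -0.86567501]), 'wrist_torque': array([-0.04886027, -0.03077409, -0.00916233]), 'gripper_width': 85.27363609276789}
top [497.22616293 -48.20326948 958.17309787] [ 0.71195824 -0.70142817  0.0177249  -0.0282809 ] [[435.8046309228044, 0.0, 322.94621792383896], [0.0, 435.8046309228044, 244.1464252452562], [0.0, 0.0, 1.0]] [-0.06985382  0.          0.          0.          0.        ]
scene [ 882.43030814 -691.50882382  719.79059481] [ 0.89086624  0.19681901 -0.09830689 -0.397436  ] [[440.0255266874808, 0.0, 321.09155466300876], [0.0, 440.0255266874808, 238.22291095015095], [0.0, 0.0, 1.0]] [0.03429758 0.         0.         0.         0.        ]
```

View pics/top0.png

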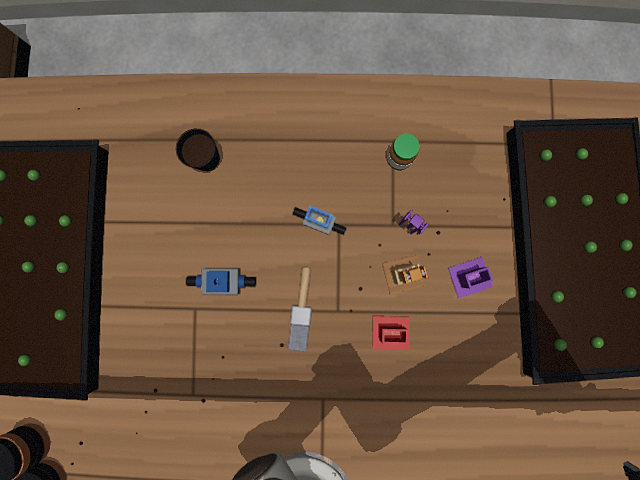

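View pics/scene0.png

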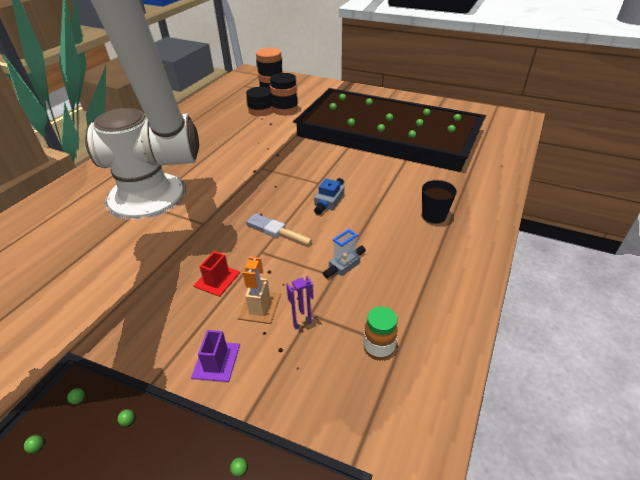

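Top view: the orange tongs in the wooden stand are at (407,272). Look-alikes are the purple tongs at (413,222), the purple stand at (471,277) and the red stand at (391,333). The clear well with the blue rim is at (320,219) and the manifold at (221,281). I choose the orange tongs and the wooden stand, and check them in a close crop.

```bash
python3 - <<'E'
from h import *
d=dict(np.load("top0.npz")); im=cv2.cvtColor(d["color"],cv2.COLOR_RGB2BGR)
def crop(x,y,w,h,s): return cv2.resize(im[y:y+h,x:x+w],None,fx=s,fy=s,interpolation=cv2.INTER_CUBIC)
a=crop(375,245,66,50,6); b=crop(287,195,66,50,6); c=crop(184,256,75,50,6)
o=np.zeros((600,800,3),np.uint8); o[:300,:396]=a; o[:300,400:796]=b; o[300:,:450]=c
cv2.imwrite("pics/c1.png",o)
hsv=cv2.cvtColor(im,cv2.COLOR_BGR2HSV)
print("orange px hsv",hsv[272,400:416].tolist())
for n,lo,hi,roi,z in(("port blue",(100,140,40),(125,255,255),(195,262,50,38),52),("well blue",(100,120,40),(125,255,255),(295,200,50,40),85)):
    x,y,w,h=roi; m=np.zeros(im.shape[:2],np.uint8); m[y:y+h,x:x+w]=cv2.inRange(hsv,lo,hi)[y:y+h,x:x+w]
    cs=max(cv2.findContours(m,cv2.RETR_EXTERNAL,2)[0],key=cv2.contourArea)
    P=onplane(d,cs.reshape(-1,2),z)[:,:2]
    print(n,len(cs),cv2.minAreaRect(cs),cv2.minAreaRect(P.astype(np.float32)))
E
```

```text
orange px hsv [[11, 247, 64], [11, 255, 61], [10, 231, 53], [18, 170, 198], [18, 165, 212], [15, 156, 136], [144, 24, 54], [106, 73, 59], [15, 11, 45], [11, 199, 151], [18, 149, 195], [18, 151, 192], [17, 149, 190], [17, 154, 189], [17, 153, 188], [17, 159, 188]]
port blue 25 ((217.0, 281.0), (20.0, 22.0), 90.0) ((475.81976318359375, 185.91612243652344), (41.749637603759766, 46.284000396728516), 1.0001698732376099)
well blue 55 ((317.82757568359375, 216.4310302734375), (25.25456428527832, 13.55575942993164), 21.801406860351562) ((609.9308471679688, -23.503847122192383), (51.04417419433594, 27.498191833496094), 68.82044982910156)
```

View pics/c1.png

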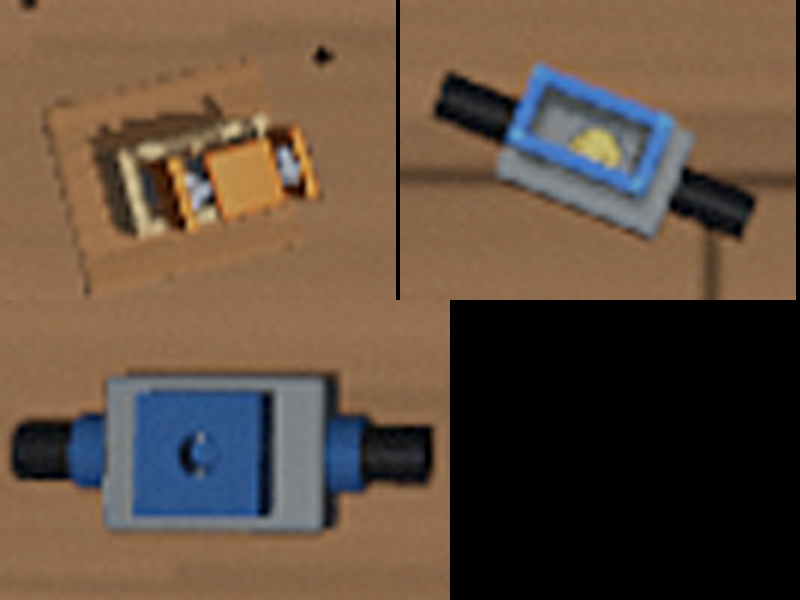

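The crops show the orange tongs in the pale wooden stand (bridge at about (415,275)), the blue-rimmed well with the brass plug inside, and the port hole at about (217,281.5). Next I work out the approach.

```bash
cat >> h.py <<'E'
def tool(): s=read_state(); return s["position"],R.from_quat(s["ee_rot"]).as_matrix(),s
def plan(target,yaw):
    """target TCP mm; yaw (deg) of the line tool x should lie along (mod 180), tool y down -> shift in tool axes (m), turn about tool axes"""
    p,M,s=tool(); best=None
    for k in(0,180):
        a=np.radians(yaw+k); x=np.array([np.cos(a),np.sin(a),0]); y=np.array([0,0,-1.]); G=np.c_[x,y,np.cross(x,y)]
        w=R.from_matrix(M.T@G).as_rotvec()
        if best is None or np.linalg.norm(w)<np.linalg.norm(best): best=w
    d=np.array(target)-p
    print("t %.2f pos %s xyaw %.2f grip %.1f F %s tilt %s"%(s["clock"],p.round(1),np.degrees(np.arctan2(M[1,0],M[0,0])),s["gripper_width"],np.round(s["contact_force"],1),M[:,1].round(4)))
    print(" shift tool m",(M.T@d/1000).round(4)," world mm",d.round(1)," turn",best.round(4))
E
python3 - <<'E'
from h import *
p,M,s=tool(); print(M.round(3))
d=cam("wrist"); print("wrist rel tool", (M.T@(d["origin"]-p)).round(1), (M.T@Rc(d)).round(3).tolist()); print(d["intrinsics"].tolist(),d["D"])
t=dict(np.load("top0.npz"))
b=onplane(t,[[415.5,275]],128)[0]; print("bridge",b)
print("port hole",onplane(t,[[216.8,281.5]],52)[0])
plan([b[0],b[1],250],90+14.4)
E
```

```text
[[-0.311 -0.001 -0.95 ]
 [ 0.95   0.002 -0.311]
 [ 0.002 -1.     0.   ]]
wrist rel tool [   0.9 -141.8   68.2] [[1.0, -0.0, -0.001], [0.001, -0.27, 0.963], [-0.0, -0.963, -0.27]]
[[401.121302055351, 0.0, 326.88891421676357], [0.0, 401.121302055351, 236.91704501196017], [0.0, 0.0, 1.0]] [-0.05017356  0.          0.          0.          0.        ]
bridge [ 494.99628974 -212.25796006  128.        ]
port hole [474.77423218 186.37167049  52.        ]
t 0.15 pos [ 194.6 -593.5  230.5] xyaw 108.15 grip 85.6 F [0.7 0.6 0.4] tilt [-6.0e-04  1.5e-03 -1.0e+00]
 shift tool m [ 0.2688 -0.0191 -0.4042]  world mm [300.4 381.2  19.5]  turn [-0.0002  0.0654  0.0016]
```

play_rows(series=[[0.027,-0.002,-0.0405,0,0.0065,0,0.06],[0.027,-0.002,-0.0405,0,0.0065,0,0.06],[0.027,-0.002,-0.0405,0,0.0065,0,0.06],[0.027,-0.002,-0.0405,0,0.0065,0,0.06],[0.027,-0.002,-0.0405,0,0.0065,0,0.06],[0.027,-0.002,-0.0405,0,0.0065,0,0.06],[0.027,-0.002,-0.0405,0,0.0065,0,0.06],[0.027,-0.002,-0.0405,0,0.0065,0,0.06],[0.027,-0.002,-0.0405,0,0.0065,0,0.06],[0.027,-0.002,-0.0405,0,0.0065,0,0.06]])

```text
clock: 1.15
position: [511.8, -213.3, 247.4]
ee_rot: [0.435, 0.556, -0.555, -0.44]
contact_force: [0.7, -0.2, 0.1]
gripper_width: 60.2
```

```bash
python3 - <<'E'
from h import *
plan([495,-212,250],104.4)
E
```

```text
t 1.15 pos [ 511.8 -213.3  247.4] xyaw 103.57 grip 60.2 F [ 0.7 -0.2  0.1] tilt [-0.005   0.0059 -1.    ]
 shift tool m [ 0.0052 -0.0025  0.016 ]  world mm [-16.8   1.3   2.6]  turn [-0.0034 -0.0144  0.007 ]
```

play_rows(series=[[0.005,-0.003,0.016,-0.003,-0.014,0.007,0.06],[0,0,0,0,0,0,0.06]])

```text
clock: 1.35
position: [498.8, -207.2, 249.4]
ee_rot: [-0.431, -0.56, 0.561, 0.431]
contact_force: [0.3, -0.8, -0.7]
gripper_width: 59.9
```

```bash
python3 - <<'E'
from h import *
d=cam("wrist"); np.savez("w1.npz",**d); save(d,"pics/w1.png"); plan([495,-212,250],104.4)
E
```

```text
t 1.40 pos [ 499.7 -207.6  249. ] xyaw 104.84 grip 59.8 F [ 1.  -0.3  0.7] tilt [-2.e-04  2.e-04 -1.e+00]
 shift tool m [-0.0031 -0.001   0.0056]  world mm [-4.7 -4.4  1. ]  turn [-0.0002  0.0077  0.0003]
```

View pics/w1.png

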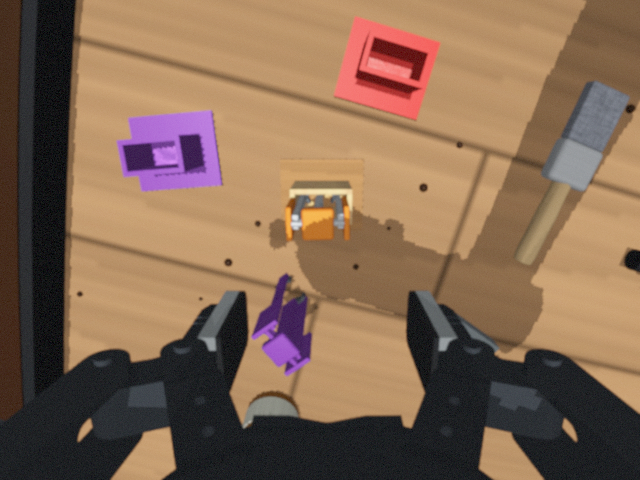

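Wrist view: the orange tongs are centred at (318,220) in the wooden stand. The purple tongs at (285,335) and the purple stand at (165,155) stay clear of the fingers. I measure the plates and bridge.

```bash
python3 - <<'E'
from h import *
d=dict(np.load("w1.npz")); im=cv2.cvtColor(d["color"],cv2.COLOR_RGB2BGR); hsv=cv2.cvtColor(im,cv2.COLOR_BGR2HSV)
m=cv2.inRange(hsv,(8,190,60),(20,255,255)); m[:170]=0; m[260:]=0; m[:,:270]=0; m[:,370:]=0
n,l,st,c=cv2.connectedComponentsWithStats(m); print(st[1:][st[1:,4]>15].tolist())
v=cv2.inRange(hsv,(8,190,185),(25,255,255))&m
o=cv2.resize(im[170:260,260:380],None,fx=6,fy=6,interpolation=cv2.INTER_CUBIC); cv2.imwrite("pics/c2.png",o)
E
```

```text
[[343, 197, 4, 12, 30], [287, 199, 8, 14, 54], [303, 208, 29, 3, 61], [302, 214, 31, 26, 494], [344, 218, 5, 21, 74], [287, 230, 7, 10, 33]]
```

View pics/c2.png

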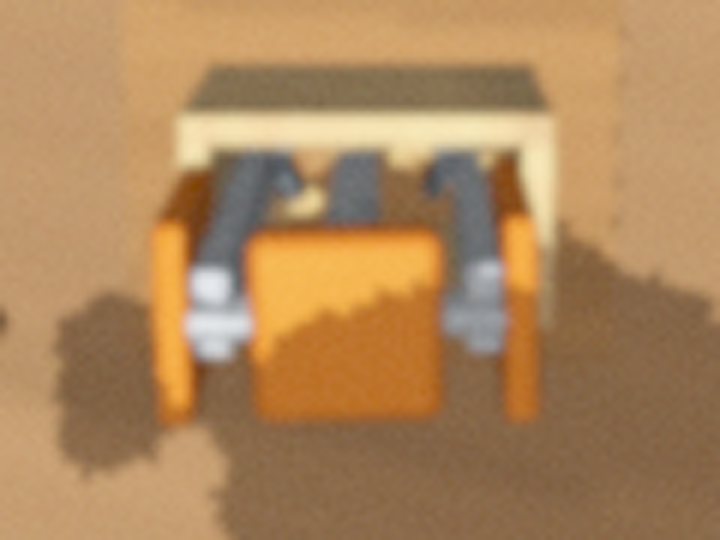

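The crop shows the bridge top square with corners (250,232), (438,232), (440,416), (258,416), and the plate tops spanning x from 155 to 540. The line is almost level in the image, so the jaws are already aligned with the gripper.

```bash
python3 - <<'E'
from h import *
d=dict(np.load("w1.npz"))
f=lambda a:np.array(a)/6+[260,170]-0.4
B=onplane(d,f([[250,232],[438,232],[440,416],[258,416]]),128); print(B.round(1),B.mean(0))
P=onplane(d,f([[155,320],[540,318],[172,220],[172,418],[522,215],[522,418]]),125); print(P.round(1))
v=B[1]-B[0]+B[2]-B[3]; print("yaw top",np.degrees(np.arctan2(v[1],v[0])))
v=P[1]-P[0];print("plates",np.linalg.norm(v),(P[1]+P[0])/2,np.degrees(np.arctan2(v[1],v[0])))
v=B[0]-B[3]+B[1]-B[2]+P[2]-P[3]+P[4]-P[5]; print("yaw side-90",np.degrees(np.arctan2(v[1],v[0]))-90)
# cross-check in top view
t=dict(np.load("top0.npz")); print(onplane(t,[[415.5,275]],128), proj(t,[B.mean(0)]))
s=dict(np.load("scene0.npz")); print("scene proj",proj(s,[B.mean(0)]))
plan([*B.mean(0)[:2],200],104.5)
E
```

```text
[[ 489.1 -226.8  128. ]
 [ 483.8 -206.5  128. ]
 [ 504.3 -200.8  128. ]
 [ 509.6 -220.8  128. ]] [ 496.68795958 -213.69754508  128.        ]
[[ 502.4 -234.8  125. ]
 [ 491.  -192.5  125. ]
 [ 490.7 -235.6  125. ]
 [ 513.2 -230.2  125. ]
 [ 480.  -197.7  125. ]
 [ 502.9 -191.3  125. ]]
yaw top 104.85559348631918
plates 43.81470902661415 [ 496.71272492 -213.65577441  125.        ] 105.16162814732398
yaw side-90 -254.77686660507098
[[ 494.99628974 -212.25796006  128.        ]] [[416.25773262 274.11895487]]
scene proj [[251.74820366 262.82531472]]
t 1.40 pos [ 499.7 -207.6  249. ] xyaw 104.84 grip 59.8 F [ 1.  -0.3  0.7] tilt [-2.e-04  2.e-04 -1.e+00]
 shift tool m [-0.0052  0.049   0.0044]  world mm [ -3.   -6.1 -49. ]  turn [-0.0002  0.006   0.0003]
```

play_rows(series=[[-0.005,0.03,0.0045,0,0.006,0,0.06],[0,0.03,0,0,0,0,0.06],[0,0.01,0,0,0,0,0.06],[0,0,0,0,0,0,0.06]])

```text
clock: 1.8
position: [497.6, -215.9, 178.0]
ee_rot: [0.435, 0.559, -0.558, -0.433]
contact_force: [0.3, -0.3, -0.1]
gripper_width: 60.1
```

```bash
python3 - <<'E'
from h import *
plan([496.7,-213.7,84],105)
E
```

```text
t 1.80 pos [ 497.6 -215.9  178. ] xyaw 104.31 grip 60.1 F [ 0.3 -0.3 -0.1] tilt [ 3.2e-03 -8.0e-04 -1.0e+00]
 shift tool m [0.0025 0.094  0.0006]  world mm [ -0.9   2.2 -94. ]  turn [ 0.0029 -0.012  -0.0016]
```

play_rows(series=[[0.0025,0.03,0.0005,0.003,-0.012,-0.001,0.06],[0,0.03,0,0,0,0,0.06],[0,0.02,0,0,0,0,0.06],[0,0.008,0,0,0,0,0.06],[0,0,0,0,0,0,0.06]])

```text
clock: 2.3
position: [502.4, -217.1, 94.0]
ee_rot: [0.435, 0.562, -0.559, -0.426]
contact_force: [0.5, -0.8, -0.7]
gripper_width: 59.8
```

```bash
python3 - <<'E'
from h import *
plan([496.7,-213.7,84],105)
d=cam("wrist");save(d,"pics/w2.png")
plan([496.7,-213.7,84],105)
E
```

```text
t 2.30 pos [ 502.4 -217.1   94. ] xyaw 104.93 grip 59.8 F [ 0.5 -0.8 -0.7] tilt [ 0.0125 -0.0048 -0.9999]
 shift tool m [0.0048 0.0099 0.0047]  world mm [ -5.7   3.4 -10. ]  turn [ 0.0108 -0.0012 -0.0079]
t 2.35 pos [ 502.9 -217.2   94.7] xyaw 104.94 grip 60.3 F [-0.5 -0.6  0.6] tilt [ 0.0138 -0.0052 -0.9999]
 shift tool m [0.0051 0.0106 0.0052]  world mm [ -6.2   3.5 -10.7]  turn [ 0.012  -0.0009 -0.0086]
```

play_rows(series=[[0.005,0.006,0.005,0.012,-0.001,-0.008,0.06],[0,0,0,0,0,0,0.06]])

```text
clock: 2.55
position: [498.1, -213.9, 90.7]
ee_rot: [0.432, 0.562, -0.56, -0.429]
contact_force: [0.3, 0.2, 1.3]
gripper_width: 59.9
```

```bash
python3 - <<'E'
from h import *
plan([496.7,-213.7,84],105)
E
```

```text
t 2.55 pos [ 498.1 -213.9   90.7] xyaw 105.00 grip 59.9 F [0.3 0.2 1.3] tilt [ 0.0038 -0.001  -1.    ]
 shift tool m [0.0006 0.0067 0.0013]  world mm [-1.4  0.2 -6.7]  turn [ 0.0034 -0.     -0.002 ]
```

play_rows(series=[[0.0005,0.0065,0.0015,0.004,0,-0.002,0.06],[0,0,0,0,0,0,0.06],[0,0,0.0,0,0,0,0.06]])

```text
clock: 2.85
position: [497.5, -213.9, 85.5]
ee_rot: [0.431, 0.561, -0.561, -0.429]
contact_force: [0.5, 0.4, -0.2]
gripper_width: 59.6
```

```bash
python3 - <<'E'
from h import *
plan([496.7,-213.7,84],105)
E
```

```text
t 2.85 pos [ 497.5 -213.9   85.5] xyaw 105.04 grip 59.6 F [ 0.5  0.4 -0.2] tilt [ 2.7e-03 -8.0e-04 -1.0e+00]
 shift tool m [0.0004 0.0015 0.0007]  world mm [-0.8  0.2 -1.5]  turn [ 0.0024  0.0007 -0.0015]
```

play_rows(series=[[0.0005,0.001,0.0005,0.0024,0,-0.0015,0.05],[0,0,0,0,0,0,0.044],[0,0,0,0,0,0,0.038],[0,0,0,0,0,0,0.038],[0,0,0,0,0,0,0.038]])

```text
clock: 3.35
position: [497.3, -213.6, 85.3]
ee_rot: [0.431, 0.561, -0.561, -0.43]
contact_force: [0.5, 0.1, 0.5]
gripper_width: 38.3
```

```bash
python3 - <<'E'
from h import *
plan([496.7,-213.7,84],105)
E
```

```text
t 3.35 pos [ 497.3 -213.6   85.3] xyaw 105.06 grip 38.3 F [0.5 0.1 0.5] tilt [ 1.e-03 -2.e-04 -1.e+00]
 shift tool m [0.     0.0013 0.0006]  world mm [-0.6 -0.1 -1.3]  turn [ 0.0009  0.001  -0.0005]
```

play_rows(series=[[0,-0.02,0,0,0,0,0.038],[0,-0.03,0,0,0,0,0.038],[0,-0.03,0,0,0,0,0.038],[0,-0.03,0,0,0,0,0.038],[0,-0.015,0,0,0,0,0.038],[0,0,0,0,0,0,0.038]])

```text
clock: 3.95
position: [495.4, -213.0, 211.1]
ee_rot: [-0.428, -0.56, 0.562, 0.433]
contact_force: [-0.2, 0.1, -1.7]
gripper_width: 37.7
```

```bash
python3 - <<'E'
from h import *
plan([600,-24,230],69)
d=cam("wrist"); np.savez("w3.npz",**d); save(d,"pics/w3.png")
E
```

```text
t 3.95 pos [ 495.4 -213.   211.1] xyaw 104.97 grip 37.7 F [-0.2  0.1 -1.7] tilt [-0.006   0.0022 -1.    ]
 shift tool m [ 0.1557 -0.0191 -0.1498]  world mm [104.6 189.   18.9]  turn [-0.0062  0.6278  0.0019]
```

View pics/w3.png

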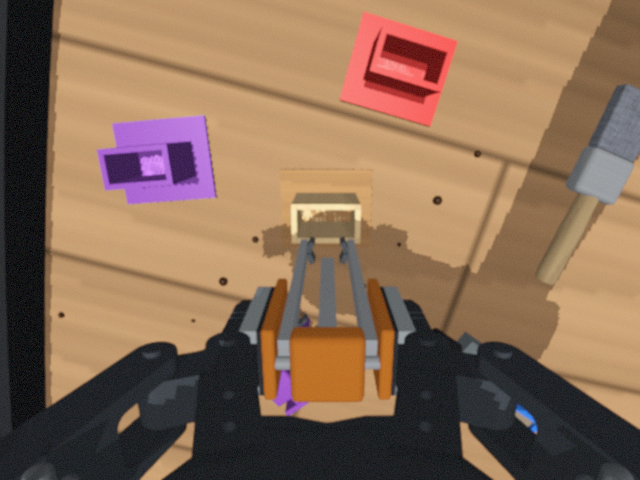

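play_rows(series=[[0.026,-0.003,-0.025,-0.003,0,0,0.038],[0.026,-0.003,-0.025,-0.003,0,0,0.038],[0.026,-0.003,-0.025,0,0,0,0.038],[0.026,-0.003,-0.025,0,0,0,0.038],[0.026,-0.003,-0.025,0,0.125,0,0.038],[0.02,-0.003,-0.02,0,0.125,0,0.038],[0,0,0,0,0.125,0,0.038],[0,0,0,0,0.125,0,0.038],[0,0,0,0,0.125,0,0.038],[0,0,0,0,0,0,0.038]])

```text
clock: 5.0
position: [594.7, -24.4, 206.0]
ee_rot: [-0.579, -0.383, 0.403, 0.597]
contact_force: [0.0, 0.4, -0.3]
gripper_width: 38.2
```

```bash
python3 - <<'E'
from h import *
plan([600,-24,230],69)
E
```

```text
t 5.00 pos [594.7 -24.4 206. ] xyaw 67.50 grip 38.2 F [ 0.   0.4 -0.3] tilt [-0.0372  0.0055 -0.9993]
 shift tool m [ 0.0021 -0.0242 -0.0039]  world mm [ 5.3  0.4 24. ]  turn [-0.0366 -0.0263 -0.0087]
```

play_rows(series=[[0.004,0,-0.006,-0.036,-0.026,-0.009,0.038],[0,0,0,0,0,0,0.038],[0,0,0,0,0,0,0.038]])

```text
clock: 5.3
position: [599.9, -23.2, 201.2]
ee_rot: [-0.58, -0.4, 0.405, 0.583]
contact_force: [0.8, -0.3, -1.0]
gripper_width: 38.2
```

```bash
python3 - <<'E'
from h import *
plan([610,-23.5,206],69)
d=cam("wrist"); np.savez("w4.npz",**d); im=cv2.cvtColor(d["color"],cv2.COLOR_RGB2BGR)
cv2.imwrite("pics/w4.png",cv2.resize(im[140:340,230:430],None,fx=3,fy=3,interpolation=cv2.INTER_CUBIC))
p,M,s=tool(); print("nominal tip px",proj(d,[p+M@np.array([x,81,0]) for x in(-15,0,15)]).round(1).tolist())
hsv=cv2.cvtColor(im,cv2.COLOR_BGR2HSV); m=cv2.inRange(hsv,(98,120,60),(125,255,255)); 
cs=[c for c in cv2.findContours(m,cv2.RETR_EXTERNAL,2)[0] if cv2.contourArea(c)>100]
for c in cs:
    P=onplane(d,c.reshape(-1,2),85)[:,:2].astype(np.float32); print(cv2.boundingRect(c),cv2.minAreaRect(P))
E
```

```text
t 5.30 pos [599.9 -23.2 201.2] xyaw 69.35 grip 38.2 F [ 0.8 -0.3 -1. ] tilt [-8.e-03 -2.e-04 -1.e+00]
 shift tool m [ 0.0033 -0.0049 -0.0095]  world mm [10.1 -0.3  4.8]  turn [-0.0074  0.0061 -0.003 ]
nominal tip px [[299.8, 247.0], [325.6, 247.0], [351.4, 247.0]]
(290, 229, 79, 41) ((611.3033447265625, -25.658666610717773), (51.95085144042969, 28.17496109008789), 69.37438201904297)
```

View pics/w4.png

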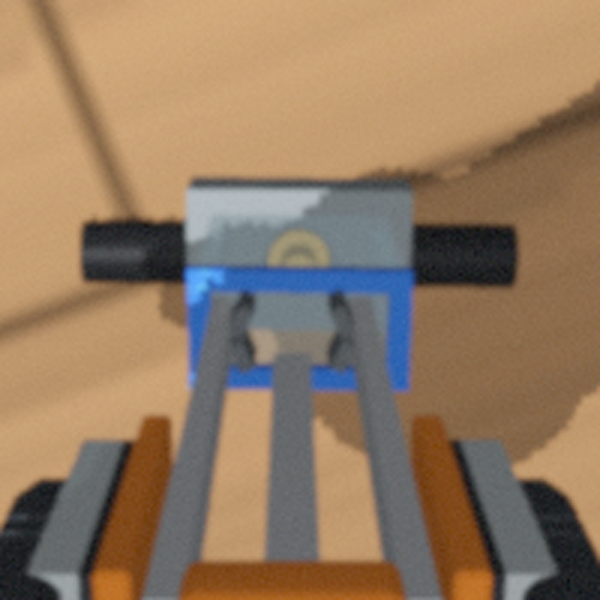

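The tongs are held well. In the crop the tips are at about (240,330) and (340,330), the rim spans (186–411, 268–389), and the brass plug is visible below. Next: level the tool, centre it over the well, and look again with the tips just above the mouth.

play_rows(series=[[0.0015,0,-0.0115,-0.008,0.003,-0.003,0.038],[0,0,0,0,0,0,0.038],[0,0.012,0,0,0,0,0.038],[0,0.01,0,0,0,0,0.038],[0,0,0,0,0,0,0.038],[0,0,0,0,0,0,0.038]])

```text
clock: 5.95
position: [611.7, -26.7, 176.0]
ee_rot: [-0.582, -0.401, 0.402, 0.583]
contact_force: [1.0, -0.7, -0.7]
gripper_width: 37.8
```

```bash
python3 - <<'E'
from h import *
plan([611.3,-25.0,173],69.2)
E
```

```text
t 5.95 pos [611.7 -26.7 176. ] xyaw 69.14 grip 37.8 F [ 1.  -0.7 -0.7] tilt [-1.4e-03 -1.0e-04 -1.0e+00]
 shift tool m [0.0014 0.003  0.001 ]  world mm [-0.4  1.7 -3. ]  turn [-0.0012 -0.001  -0.0006]
```

```bash
python3 - <<'E'
from h import *
d=cam("wrist"); np.savez("w5.npz",**d); im=cv2.cvtColor(d["color"],cv2.COLOR_RGB2BGR)
cv2.imwrite("pics/w5.png",cv2.resize(im[200:300,265:395],None,fx=6,fy=6,interpolation=cv2.INTER_CUBIC))
p,M,s=tool(); print("nominal tip corners",proj(d,[p+M@np.array([x,81,z]) for x,z in((-15,-7),(15,-7),(15,7),(-15,7),(0,0))]).round(1).tolist())
hsv=cv2.cvtColor(im,cv2.COLOR_BGR2HSV); m=cv2.inRange(hsv,(98,120,60),(125,255,255)); 
cs=[c for c in cv2.findContours(m,cv2.RETR_EXTERNAL,2)[0] if cv2.contourArea(c)>100]
for c in cs:
    P=onplane(d,c.reshape(-1,2),85)[:,:2].astype(np.float32); print(cv2.boundingRect(c),cv2.minAreaRect(P))
E
```

```text
nominal tip corners [[300.1, 258.1], [351.2, 258.1], [351.6, 235.0], [299.6, 235.0], [325.6, 246.6]]
(284, 218, 88, 46) ((611.2386474609375, -25.459796905517578), (52.011558532714844, 28.335281372070312), 69.12811279296875)
```

View pics/w5.png

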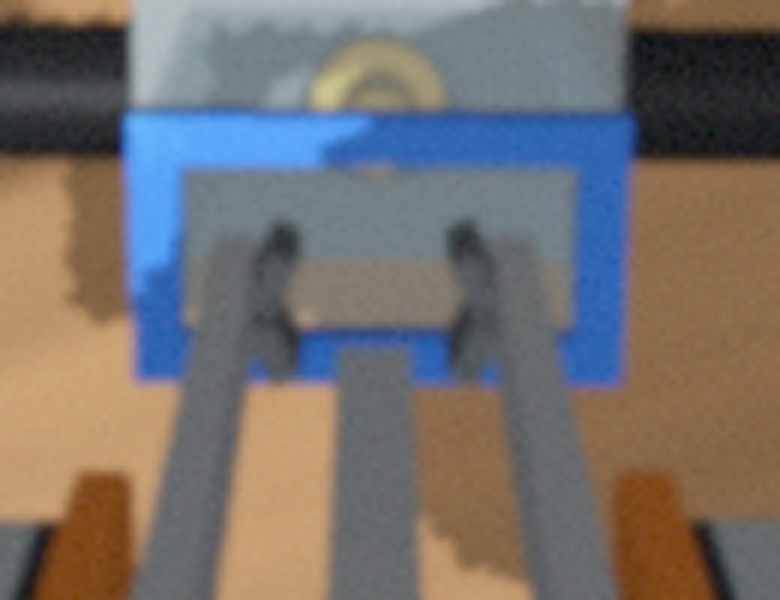

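The tips hang straight over the opening: pads at crop rows 220–380, inner rim 185–575 by 168–328. I shift under 1 mm and descend in short steps.

play_rows(series=[[0.0008,0,0.0008,-0.001,0,0,0.038],[0,0.006,0,0,0,0,0.038],[0,0.006,0,0,0,0,0.038],[0,0.006,0,0,0,0,0.038],[0,0,0,0,0,0,0.038]])

```text
clock: 6.5
position: [611.2, -25.3, 157.1]
ee_rot: [0.582, 0.401, -0.401, -0.582]
contact_force: [0.3, -0.3, -0.6]
gripper_width: 38.1
```

```bash
python3 - <<'E'
from h import *
plan([611.2,-25.7,103.5],69.15)
E
```

```text
t 6.50 pos [611.2 -25.3 157.1] xyaw 69.15 grip 38.1 F [ 0.3 -0.3 -0.6] tilt [ 7.e-04  0.e+00 -1.e+00]
 shift tool m [-0.0004  0.0536 -0.0001]  world mm [ -0.   -0.4 -53.6]  turn [0.0006 0.     0.0003]
```

Tips are in the mouth (about z = 76) with no force.

play_rows(series=[[-0.0003,0.008,0,0.0006,0,0,0.038],[0,0.008,0,0,0,0,0.038],[0,0.008,0,0,0,0,0.038],[0,0.006,0,0,0,0,0.038],[0,0,0,0,0,0,0.038]])

```text
clock: 7.0
position: [610.8, -25.7, 123.8]
ee_rot: [-0.582, -0.401, 0.402, 0.582]
contact_force: [-0.4, 0.6, -0.9]
gripper_width: 38.1
```

```bash
python3 - <<'E'
from h import *
plan([611.2,-25.5,103.5],69.15)
E
```

```text
t 7.00 pos [610.8 -25.7 123.8] xyaw 69.15 grip 38.1 F [-0.4  0.6 -0.9] tilt [-1.1e-03  1.0e-04 -1.0e+00]
 shift tool m [ 0.0003  0.0203 -0.0003]  world mm [  0.4   0.2 -20.3]  turn [-0.001  -0.0001 -0.0003]
```

play_rows(series=[[0.0003,0.003,-0.0003,-0.001,0,0,0.038],[0,0.003,0,0,0,0,0.038],[0,0.003,0,0,0,0,0.038],[0,0,0,0,0,0,0.038]])

```text
clock: 7.4
position: [611.7, -25.5, 114.3]
ee_rot: [0.582, 0.401, -0.401, -0.582]
contact_force: [-0.8, 0.4, -0.5]
gripper_width: 38.2
```

```bash
python3 - <<'E'
from h import *
plan([611.2,-25.5,103.5],69.15)
E
```

```text
t 7.40 pos [611.7 -25.5 114.3] xyaw 69.16 grip 38.2 F [-0.8  0.4 -0.5] tilt [ 8.e-04 -4.e-04 -1.e+00]
 shift tool m [-0.0002  0.0108  0.0005]  world mm [ -0.5   0.  -10.8]  turn [ 0.0009  0.0002 -0.0001]
```

play_rows(series=[[0,0.003,0.0003,0.0008,0,0,0.038],[0,0.003,0,0,0,0,0.038],[0,0.003,0,0,0,0,0.038],[0,0,0,0,0,0,0.038]])

```text
clock: 7.8
position: [611.7, -25.3, 105.0]
ee_rot: [0.582, 0.402, -0.401, -0.582]
contact_force: [0.5, -0.1, 0.0]
gripper_width: 38.0
```

```bash
python3 - <<'E'
from h import *
plan([611.2,-25.5,103.5],69.15)
d=cam("wrist"); im=cv2.cvtColor(d["color"],cv2.COLOR_RGB2BGR)
cv2.imwrite("pics/w6.png",cv2.resize(im[180:300,250:410],None,fx=5,fy=5,interpolation=cv2.INTER_CUBIC))
E
```

```text
t 7.80 pos [611.7 -25.3 105. ] xyaw 69.16 grip 38.0 F [ 0.5 -0.1  0. ] tilt [ 1.e-03  1.e-04 -1.e+00]
 shift tool m [-0.0003  0.0015  0.0004]  world mm [-0.5 -0.2 -1.5]  turn [0.0009 0.0002 0.0004]
```

View pics/w6.png

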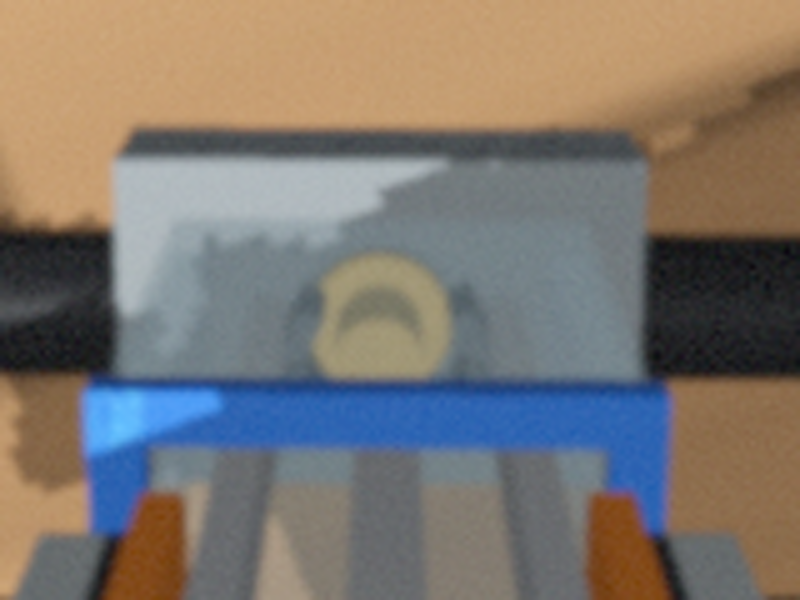

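Seen through the clear wall, the tips straddle the plug: collar at about (382,320), pads at about (310,330) and (465,330). I lower 1 mm and squeeze.

play_rows(series=[[-0.0002,0.001,0.0003,0.0008,0,0,0.038],[0,0,0,0,0,0,0.034],[0,0,0,0,0,0,0.03],[0,0,0,0,0,0,0.02],[0,0,0,0,0,0,0.02],[0,0,0,0,0,0,0.02]])

```text
clock: 8.45
position: [611.9, -25.7, 105.1]
ee_rot: [0.582, 0.402, -0.401, -0.582]
contact_force: [-0.8, -0.1, -0.6]
gripper_width: 24.8
```

```bash
python3 - <<'E'
from h import *
plan([611.2,-25.5,103.5],69.15)
E
```

```text
t 8.45 pos [611.9 -25.7 105.1] xyaw 69.18 grip 24.8 F [-0.8 -0.1 -0.6] tilt [ 1.9e-03  1.0e-04 -1.0e+00]
 shift tool m [-0.0001  0.0016  0.0007]  world mm [-0.7  0.2 -1.6]  turn [0.0017 0.0005 0.0007]
```

The gripper closed to 24.8 mm, which is past the stem width, so the plug was not caught. I look.

```bash
python3 - <<'E'
from h import *
d=cam("wrist"); np.savez("w7.npz",**d); im=cv2.cvtColor(d["color"],cv2.COLOR_RGB2BGR)
p,M,s=tool(); print(proj(d,[p+M@np.array([0,y,0]) for y in(60,69,81)]).round(1).tolist())
print("plug stem top/bottom, collar proj", proj(d,[[611.2,-25.5,z] for z in(34,20)]).round(1).tolist())
cv2.imwrite("pics/w7.png",cv2.resize(im[180:420,230:430],None,fx=2.5,fy=2.5,interpolation=cv2.INTER_CUBIC)[:600])
s=cam("scene"); np.savez("s7.npz",**s)
E
```

```text
[[325.6, 258.8], [325.6, 253.5], [325.7, 247.1]]
plug stem top/bottom, collar proj [[325.4, 250.9], [325.5, 243.6]]
```

View pics/w7.png

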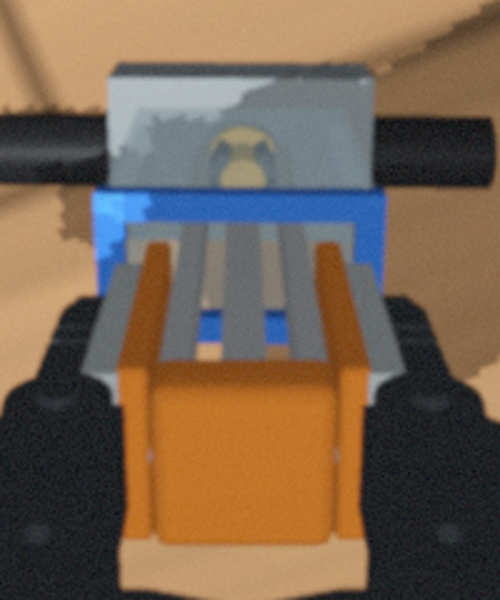

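The stem (243,170) sits between dark pad edges, and the plate-to-bridge ratio suggests about 31 mm over the plates. So the reading may come from finger compliance. A small lift will tell.

```bash
python3 - <<'E'
from h import *
for f in("w5.npz","w7.npz"):
    d=dict(np.load(f)); hsv=cv2.cvtColor(d["color"],cv2.COLOR_RGB2HSV); m=cv2.inRange(hsv,(8,170,60),(20,255,255))
    for r in (340,360,375,385):
        x=np.where(m[r,240:420])[0]+240; g=np.split(x,np.where(np.diff(x)>1)[0]+1); print(f,r,[(a[0],a[-1]) for a in g if len(a)>3])
E
```

```text
w5.npz 340 [(np.int64(261), np.int64(275)), (np.int64(291), np.int64(363)), (np.int64(379), np.int64(393))]
w5.npz 360 [(np.int64(262), np.int64(273)), (np.int64(291), np.int64(363)), (np.int64(381), np.int64(392))]
w5.npz 375 [(np.int64(263), np.int64(279)), (np.int64(291), np.int64(363)), (np.int64(375), np.int64(391))]
w5.npz 385 [(np.int64(263), np.int64(277)), (np.int64(291), np.int64(363)), (np.int64(377), np.int64(390))]
w7.npz 340 [(np.int64(279), np.int64(375))]
w7.npz 360 [(np.int64(280), np.int64(288)), (np.int64(291), np.int64(362)), (np.int64(366), np.int64(374))]
w7.npz 375 [(np.int64(280), np.int64(373))]
w7.npz 385 [(np.int64(280), np.int64(374))]
```

play_rows(series=[[0,-0.003,0.0,0.0015,0,0,0.02],[0,-0.003,0,0,0,0,0.02],[0,-0.004,0,0,0,0,0.02],[0,0,0,0,0,0,0.02]])

```text
clock: 8.95
position: [612.0, -25.4, 115.7]
ee_rot: [-0.582, -0.402, 0.401, 0.582]
contact_force: [-0.1, -0.2, -1.2]
gripper_width: 24.5
```

```bash
python3 - <<'E'
from h import *
plan([611.2,-25.5,200],69.15)
a=dict(np.load("w7.npz"))
d=cam("wrist"); np.savez("w8.npz",**d)
for q in(a,d):
    hsv=cv2.cvtColor(q["color"],cv2.COLOR_RGB2HSV)[200:256,290:365]; m=cv2.inRange(hsv,(17,60,90),(30,255,255)); n,l,st,c=cv2.connectedComponentsWithStats(m); i=1+st[1:,4].argmax(); print(st[i],c[i])
E
```

```text
t 8.95 pos [612.  -25.4 115.7] xyaw 69.18 grip 24.5 F [-0.1 -0.2 -1.2] tilt [ 3.e-04  9.e-04 -1.e+00]
 shift tool m [-0.0003 -0.0843  0.0007]  world mm [-0.8 -0.1 84.3]  turn [-0.      0.0005  0.0009]
[ 29  44  16  10 114] [36.63157895 49.21929825]
[29 32 16  6 63] [36.41269841 34.17460317]
```

play_rows(series=[[0,-0.008,0,0,0,0,0.02],[0,-0.01,0,0,0,0,0.02],[0,-0.01,0,0,0,0,0.02],[0,-0.01,0,0,0,0,0.02],[0,-0.01,0,0,0,0,0.02],[0,-0.01,0,0,0,0,0.02],[0,-0.01,0,0,0,0,0.02],[0,-0.006,0,0,0,0,0.02],[0,0,0,0,0,0,0.02]])

```text
clock: 9.9
position: [612.3, -25.5, 197.9]
ee_rot: [0.582, 0.403, -0.4, -0.582]
contact_force: [-0.7, 0.5, -0.8]
gripper_width: 24.7
```

```bash
python3 - <<'E'
from h import *
plan([611.2,-25.5,200],69.15)
w=cam("wrist"); t=cam("top"); s=cam("scene"); np.savez("w9.npz",**w);np.savez("t9.npz",**t);np.savez("s9.npz",**s)
p,M,_=tool(); tip=p+M@np.array([0,81,0]); print("tip",tip)
def cr(d,P,h,k):
    u,v=proj(d,[P])[0].astype(int); print(u,v); im=cv2.cvtColor(d["color"],cv2.COLOR_RGB2BGR)[v-h:v+h,u-h:u+h]; return cv2.resize(im,(400,400),interpolation=cv2.INTER_CUBIC)
o=np.hstack([cr(w,tip,45,0),cr(s,tip,30,0)]); cv2.imwrite("pics/w9.png",o)
E
```

```text
t 9.90 pos [612.3 -25.5 197.9] xyaw 69.18 grip 24.7 F [-0.7  0.5 -0.8] tilt [ 0.0033  0.0014 -1.    ]
 shift tool m [-0.0004 -0.0021  0.001 ]  world mm [-1.1 -0.   2.1]  turn [0.0025 0.0005 0.0025]
tip [611.43043694 -25.43448514 115.15717605]
324 244
345 225
```

View pics/w9.png

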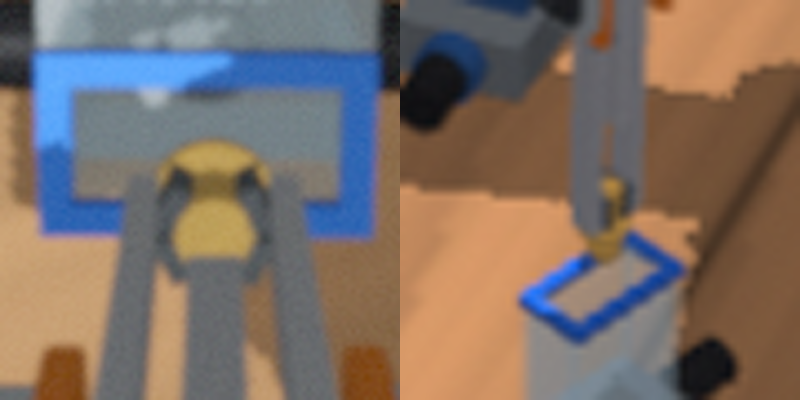

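The plug is held upright between the tips (wrist crop: collar at (213,165); scene crop: (610,240)) and is clear of the well. The collar underside is about 88 mm below the TCP. Next, plan the way to the port.

```bash
python3 - <<'E'
from h import *
plan([475.5,186.2,225],69.2); print(read_state()["joints"].round(2))
w=dict(np.load("w9.npz")); p,M,_=tool()
hsv=cv2.cvtColor(w["color"],cv2.COLOR_RGB2HSV); m=cv2.inRange(hsv,(17,110,60),(32,255,255)); m[:220]=0;m[275:]=0;m[:,:300]=0;m[:,350:]=0
n,l,st,c=cv2.connectedComponentsWithStats(m); i=1+st[1:,4].argmax(); print("brass",st[i],c[i])
a=np.linspace(0,6.28,100)
for y in(85.1,88.1):
    q=proj(w,[p+M@np.array([8.5*np.cos(t),y,8.5*np.sin(t)]) for t in a]); print("pred collar",y,q.min(0).round(1),q.max(0).round(1))
E
```

```text
t 10.05 pos [611.4 -25.5 196.2] xyaw 69.17 grip 25.0 F [ 0.2 -0.3 -0.7] tilt [ 2.0e-04  1.2e-03 -1.0e+00]
 shift tool m [ 0.1496 -0.0286  0.2023]  world mm [-135.9  211.7   28.8]  turn [-0.0003 -0.0005  0.0012]
[ 0.22  0.39 -0.08 -0.   -1.1  -2.16]
brass [315 231  24  25 350] [326.64       243.35714286]
pred collar 85.1 [310.6 228.7] [339.2 256.1]
pred collar 88.1 [310.8 227.4] [339.1 254.5]
```

play_rows(series=[[0,-0.025,0,0,0,0.001,0.02],[0.013,-0.005,0.018,0,0,0,0.02],[0.018,0,0.025,0,0,0,0.02],[0.018,0,0.025,0,0,0,0.02],[0.018,0,0.025,0,0,0,0.02],[0.018,0,0.025,0,0,0,0.02],[0.018,0,0.025,0,0,0,0.02],[0.018,0,0.025,0,0,0,0.02],[0.013,0,0.018,0,0,0,0.02],[0,0,0,0,0,0,0.02]])

```text
clock: 11.05
position: [477.9, 170.9, 219.3]
ee_rot: [-0.581, -0.395, 0.406, 0.585]
contact_force: [0.1, -0.5, -0.5]
gripper_width: 24.7
```

```bash
python3 - <<'E'
from h import *
plan([475.5,186.2,200],69.2)
E
```

```text
t 11.05 pos [477.9 170.9 219.3] xyaw 68.93 grip 24.7 F [ 0.1 -0.5 -0.5] tilt [-0.0157 -0.0045 -0.9999]
 shift tool m [0.0136 0.0193 0.0075]  world mm [ -2.4  15.3 -19.3]  turn [-0.013  -0.0047 -0.0098]
```

play_rows(series=[[0.0135,0.012,0.0075,-0.013,-0.005,-0.01,0.02],[0,0,0,0,0,0,0.02],[0,0,0,0,0,0,0.02]])

```text
clock: 11.35
position: [475.3, 185.9, 206.2]
ee_rot: [0.582, 0.401, -0.403, -0.581]
contact_force: [-0.8, 0.8, -2.0]
gripper_width: 24.7
```

```bash
python3 - <<'E'
from h import *
plan([475.5,186.2,200],69.2)
d=cam("wrist"); np.savez("w10.npz",**d); im=cv2.cvtColor(d["color"],cv2.COLOR_RGB2BGR)
p,M,_=tool(); print("tip,collar,foot px",proj(d,[p+M@np.array([0,y,0]) for y in(81,88,101)]).round(1).tolist())
hsv=cv2.cvtColor(im,cv2.COLOR_BGR2HSV); m=cv2.inRange(hsv,(98,120,60),(125,255,255))
c=max(cv2.findContours(m,cv2.RETR_EXTERNAL,2)[0],key=cv2.contourArea)
P=onplane(d,c.reshape(-1,2),52)[:,:2].astype(np.float32); print(cv2.boundingRect(c),cv2.minAreaRect(P))
x,y,w,h=cv2.boundingRect(c); g=cv2.cvtColor(im,cv2.COLOR_BGR2GRAY)
print(proj(d,[[475,186.3,52]]))
for r in range(y,y+h,2): print(r,"".join("#" if m[r,q] else ("b" if 17<=hsv[r,q,0]<=32 and hsv[r,q,1]>110 else ("d" if hsv[r,q,2]<60 else ".")) for q in range(x-2,x+w+2)))
cv2.imwrite("pics/w10.png",cv2.resize(im[150:300,250:400],None,fx=4,fy=4,interpolation=cv2.INTER_CUBIC))
E
```

```text
t 11.35 pos [475.3 185.9 206.2] xyaw 69.30 grip 24.7 F [-0.8  0.8 -2. ] tilt [-0.0011 -0.0015 -1.    ]
 shift tool m [ 0.0003  0.0062 -0.0001]  world mm [ 0.2  0.3 -6.2]  turn [-0.0005  0.0017 -0.0018]
tip,collar,foot px [[325.2, 246.7], [325.3, 243.2], [325.4, 237.3]]
(291, 182, 73, 59) ((475.0870361328125, 186.36019897460938), (44.700252532958984, 43.272743225097656), 0.41616901755332947)
[[326.666733   218.07915058]]
182 .........b........................................#####......................
184 .............................................###########.....................
186 ........................................#################....................
188 ...................................######################....................
190 .............................#############################...................
192 .........................##################################..................
194 ...................#########################################.................
196 ..............##############################################.................
198 .........#######
[... 1083 characters left out ...]
#######.....##########################......
226 ...........###########################.......###########################.....
228 ............###########################...###############################....
230 .............##################.............#############################....
232 .............###############....bbbbbbbbbbbb....##########################...
234 ..............############...bbbbbbbbbbbbbbbbbb...#########################..
236 ...............##########..bbbbbbbbbbbbbbbbbbbbbb..#####################.....
238 ................###........b.dd..bbbbbbbbbb..dd.bb.......##########..........
240 .................#............dd..bbbbbbbb..dd............###................
```

The port centre is (475.1,186.4) from the wrist view, and the top view agrees to about 1 mm. The plug is already within 1 mm of its axis. I descend in steps.

play_rows(series=[[-0.0002,0.008,0.0006,-0.0005,0,-0.0018,0.02],[0,0.012,0,0,0,0,0.02],[0,0.012,0,0,0,0,0.02],[0,0.006,0,0,0,0,0.02],[0,0,0,0,0,0,0.02],[0,0,0,0,0,0,0.02]])

```text
clock: 12.0
position: [476.2, 182.8, 166.1]
ee_rot: [-0.583, -0.4, 0.4, 0.583]
contact_force: [-0.6, 0.4, -1.5]
gripper_width: 24.9
```

```bash
python3 - <<'E'
from h import *
plan([474.7,185.9,153],69.3)
E
```

```text
t 12.00 pos [476.2 182.8 166.1] xyaw 68.96 grip 24.9 F [-0.6  0.4 -1.5] tilt [-0.e+00  3.e-04 -1.e+00]
 shift tool m [0.0024 0.0131 0.0025]  world mm [ -1.5   3.1 -13.1]  turn [-0.0001 -0.006   0.0002]
```

play_rows(series=[[0.0024,0.004,0.0025,0,-0.006,0,0.02],[0,0,0,0,0,0,0.02],[0,0.002,0,0,0,0,0.02],[0,0,0,0,0,0,0.02]])

```text
clock: 12.4
position: [475.4, 186.6, 160.9]
ee_rot: [-0.581, -0.403, 0.401, 0.582]
contact_force: [0.1, -0.2, -0.9]
gripper_width: 24.8
```

```bash
python3 - <<'E'
from h import *
plan([474.7,185.9,153],69.3)
E
```

```text
t 12.40 pos [475.4 186.6 160.9] xyaw 69.34 grip 24.8 F [ 0.1 -0.2 -0.9] tilt [ 0.0024  0.0019 -1.    ]
 shift tool m [-0.001   0.0079  0.0004]  world mm [-0.7 -0.7 -7.9]  turn [0.0015 0.0006 0.0027]
```

play_rows(series=[[-0.0008,0.003,0.0004,0.0015,0,0.0027,0.02],[0,0.002,0,0,0,0,0.02],[0,0,0,0,0,0,0.02]])

```text
clock: 12.7
position: [474.8, 186.2, 155.8]
ee_rot: [0.582, 0.402, -0.402, -0.581]
contact_force: [-0.1, 0.8, -1.8]
gripper_width: 24.9
```

```bash
python3 - <<'E'
from h import *
plan([474.7,185.9,153],69.3)
d=cam("wrist"); np.savez("w11.npz",**d); im=cv2.cvtColor(d["color"],cv2.COLOR_RGB2BGR); hsv=cv2.cvtColor(im,cv2.COLOR_BGR2HSV)
m=cv2.inRange(hsv,(98,120,60),(125,255,255)); c=max(cv2.findContours(m,cv2.RETR_EXTERNAL,2)[0],key=cv2.contourArea)
P=onplane(d,c.reshape(-1,2),52)[:,:2].astype(np.float32); print(cv2.boundingRect(c),cv2.minAreaRect(P))
b=cv2.inRange(hsv,(17,110,60),(32,255,255)); b[:215]=0;b[262:]=0;b[:,:300]=0;b[:,350:]=0
n,l,st,cc=cv2.connectedComponentsWithStats(b); i=1+st[1:,4].argmax(); print("brass",st[i],cc[i])
print("port axis z52, z57(collar now~)",proj(d,[[475.1,186.4,z] for z in(52,57,68)]).round(1).tolist())
x=cv2.boundingRect(c)[0]
for r in range(208,246,2): print(r,"".join("#" if m[r,q] else ("b" if b[r,q] else ("d" if hsv[r,q,2]<60 else ".")) for q in range(296,362)))
E
```

```text
t 12.70 pos [474.8 186.2 155.8] xyaw 69.35 grip 24.9 F [-0.1  0.8 -1.8] tilt [ 4.e-04  2.e-04 -1.e+00]
 shift tool m [-0.0003  0.0028 -0.    ]  world mm [-0.1 -0.3 -2.8]  turn [0.0003 0.0009 0.0003]
(284, 192, 86, 73) ((474.62945556640625, 186.28871154785156), (45.563133239746094, 43.602848052978516), 0.12021970748901367)
brass [316 231  23  26 348] [326.67241379 243.43678161]
port axis z52, z57(collar now~) [[326.3, 236.8], [326.3, 239.0], [326.2, 244.1]]
208 .....####################################################.........
210 #########################################################.........
212 ##########################################################........
214 ###########################################################.......
216 ###########################################################.......
218 ############################################################......
220 #############################################################.....
222 ##############################################################....
224 ###############################################################...
226 ###############################################################...
228 ############################..##################################..
230 ########################.............############################.
232 #####################....bbbbbbbbbbbb....########################.
234 ###################...bbbbbbbbbbbbbbbbbb...#######################
236 ##################..bb.bbbbbbbbbbbbbbbbbbb..######################
238 ############........b..d..bbbbbbbbbb..dd.bb........###############
240 ###########.............d..bbbbbbbbb..d............###############
242 ###########................bbbbbbbbb...............###############
244 ##########................bbbbbbbbbb................##############
```

Aligned within about 0.5 mm. I press down in small steps and watch the force.

play_rows(series=[[-0.0002,0.0015,0,0,0,0,0.02],[0,0.0015,0,0,0,0,0.02],[0,0.0015,0,0,0,0,0.02]])

```text
clock: 13.05
position: [474.9, 186.1, 151.4]
ee_rot: [0.582, 0.403, -0.402, -0.581]
contact_force: [-0.0, 0.0, -0.9]
gripper_width: 24.8
```

play_rows(series=[[0,0.0015,0,0,0,0,0.02],[0,0.0015,0,0,0,0,0.02]])

```text
clock: 13.25
position: [475.4, 186.2, 148.3]
ee_rot: [0.582, 0.403, -0.402, -0.581]
contact_force: [1.1, 0.6, -0.9]
gripper_width: 24.7
```

```bash
python3 - <<'E'
from h import *
plan([474.7,185.9,140],69.3)
E
```

```text
t 13.25 pos [475.4 186.2 148.3] xyaw 69.37 grip 24.7 F [ 1.1  0.6 -0.9] tilt [ 2.1e-03  9.0e-04 -1.0e+00]
 shift tool m [-0.0005  0.0083  0.0005]  world mm [-0.7 -0.3 -8.3]  turn [0.0016 0.0012 0.0015]
```

play_rows(series=[[-0.0003,0.001,0.0003,0.0015,0,0.001,0.02],[0,0.0015,0,0,0,0,0.02]])

```text
clock: 13.45
position: [476.1, 186.5, 146.5]
ee_rot: [0.582, 0.404, -0.401, -0.581]
contact_force: [0.1, -0.1, 2.0]
gripper_width: 25.0
```

play_rows(series=[[0,0.0015,0,0,0,0,0.02],[0,0.001,0,0,0,0,0.02]])

```text
clock: 13.65
position: [476.3, 186.5, 144.9]
ee_rot: [0.582, 0.404, -0.401, -0.581]
contact_force: [-1.3, -0.1, 6.1]
gripper_width: 24.9
```

```bash
python3 - <<'E'
from h import *
plan([474.7,185.9,140],69.3)
E
```

```text
t 13.65 pos [476.3 186.5 144.9] xyaw 69.43 grip 24.9 F [-1.3 -0.1  6.1] tilt [ 0.0036  0.0013 -1.    ]
 shift tool m [-0.0012  0.0049  0.0013]  world mm [-1.6 -0.6 -4.9]  turn [0.0029 0.0023 0.0024]
```

play_rows(series=[[-0.0004,0.001,0.0008,0.003,0,0.002,0.02],[0,0.001,0,0,0,0,0.02]])

```text
clock: 13.85
position: [476.5, 186.7, 144.6]
ee_rot: [0.581, 0.404, -0.402, -0.581]
contact_force: [-1.7, -1.6, 7.3]
gripper_width: 24.9
```

play_rows(series=[[0,0.001,0,0,0,0,0.02]])

```text
clock: 13.95
position: [476.6, 186.6, 144.5]
ee_rot: [0.581, 0.404, -0.402, -0.58]
contact_force: [-1.3, -0.3, 3.5]
gripper_width: 24.9
```

```bash
python3 - <<'E'
from h import *
plan([474.7,185.9,140],69.3)
E
```

```text
t 13.95 pos [476.6 186.6 144.5] xyaw 69.52 grip 24.9 F [-1.3 -0.3  3.5] tilt [ 3.2e-03  6.0e-04 -1.0e+00]
 shift tool m [-0.0013  0.0045  0.0015]  world mm [-1.9 -0.7 -4.5]  turn [0.0028 0.0038 0.0017]
```

play_rows(series=[[0,0.0015,0.0006,0.003,0.002,0.001,0.02],[0,0.0015,0.0003,0.001,0,0,0.02]])

```text
clock: 14.15
position: [476.0, 186.7, 142.0]
ee_rot: [-0.581, -0.403, 0.402, 0.582]
contact_force: [0.3, -1.7, -0.7]
gripper_width: 24.7
```

```bash
python3 - <<'E'
from h import *
plan([474.7,185.9,140],69.3)
E
```

```text
t 14.15 pos [476.  186.7 142. ] xyaw 69.42 grip 24.7 F [ 0.3 -1.7 -0.7] tilt [ 1.e-04  1.e-03 -1.e+00]
 shift tool m [-0.0012  0.002   0.0009]  world mm [-1.3 -0.8 -2. ]  turn [-0.0003  0.002   0.001 ]
```

Clicked: the force dropped and it moved 2.5 mm. Now I seat the collar and build the force up.

play_rows(series=[[0,0.001,0.0002,0,0,0,0.02],[0,0.001,0,0,0,0,0.02]])

```text
clock: 14.35
position: [476.2, 186.6, 140.0]
ee_rot: [-0.581, -0.403, 0.402, 0.581]
contact_force: [-1.2, -2.3, 12.0]
gripper_width: 24.8
```

play_rows(series=[[0,0.001,0,0,0,0,0.02],[0,0.001,0,0,0,0,0.02]])

```text
clock: 14.55
position: [476.3, 186.6, 139.9]
ee_rot: [0.581, 0.403, -0.403, -0.581]
contact_force: [-2.6, -0.5, 9.8]
gripper_width: 24.8
```

play_rows(series=[[0,0.001,0,0.001,0,0,0.02]])

```text
clock: 14.65
position: [476.3, 186.6, 140.0]
ee_rot: [0.581, 0.403, -0.403, -0.581]
contact_force: [-1.7, -1.5, 7.7]
gripper_width: 25.0
```

play_rows(series=[[0,0.0015,0,0,0,0,0.02]])

```text
clock: 14.75
position: [476.4, 186.6, 139.9]
ee_rot: [0.581, 0.403, -0.403, -0.581]
contact_force: [-2.7, -1.1, 13.2]
gripper_width: 24.5
```

play_rows(series=[[0,0.0016,0,0,0,0,0.02],[0,0.0016,0,0,0,0,0.02],[0,0.0016,0,0,0,0,0.02],[0,0.0016,0,0,0,0,0.02]])

```text
clock: 15.15
position: [476.3, 186.7, 139.9]
ee_rot: [0.581, 0.404, -0.404, -0.579]
contact_force: [-3.1, -0.3, 12.3]
gripper_width: 24.6
```

play_rows(series=[[0,0.0016,0,0,0,0,0.02],[0,0.0016,0,0,0,0,0.02],[0,0.0016,0,0,0,0,0.02],[0,0.0016,0,0,0,0,0.02]])

```text
clock: 15.55
position: [476.2, 186.8, 139.9]
ee_rot: [0.581, 0.405, -0.404, -0.578]
contact_force: [-3.0, -0.5, 11.4]
gripper_width: 24.5
```

```bash
python3 - <<'E'
from h import *
plan([474.7,185.9,140],69.3)
E
```

```text
t 15.55 pos [476.2 186.8 139.9] xyaw 69.84 grip 24.5 F [-3.  -0.5 11.4] tilt [ 0.0034 -0.0025 -1.    ]
 shift tool m [-0.0013 -0.0001  0.0011]  world mm [-1.5 -0.9  0.1]  turn [ 0.0041  0.0095 -0.0012]
```

play_rows(series=[[0,0.0019,0.0003,0.001,0.002,0,0.02],[0,0.0019,0.0003,0.001,0.002,0,0.02],[0,0.0019,0,0.001,0.002,0,0.02]])

```text
clock: 15.85
position: [476.3, 186.8, 139.9]
ee_rot: [0.582, 0.404, -0.403, -0.579]
contact_force: [-3.5, -1.1, 12.6]
gripper_width: 25.0
```

play_rows(series=[[0,0.0019,0,0,0.001,0,0.02],[0,0.0019,0,0,0.001,0,0.02],[0,0.0019,0,0,0.001,0,0.02],[0,0.0019,0,0,0.001,0,0.02],[0,0.0019,0,0,0.001,0,0.02]])

```text
clock: 16.35
position: [476.2, 186.9, 139.9]
ee_rot: [0.583, 0.404, -0.403, -0.579]
contact_force: [-4.2, -1.7, 13.5]
gripper_width: 24.9
```

play_rows(series=[[0,0.0019,0,0,0.001,0,0.02],[0,0.0019,0,0,0.001,0,0.02],[0,0.0019,0,0,0.001,0,0.02]])

```text
clock: 16.65
position: [476.0, 187.0, 139.9]
ee_rot: [0.584, 0.404, -0.402, -0.578]
contact_force: [-3.2, -1.1, 12.8]
gripper_width: 24.4
```

Held at about 14 N for over 0.8 s, tare included. Next I relax the push and open to 40 mm to free the plug.

play_rows(series=[[0,0.0,0,0,0,0,0.02],[0,0,0,0,0,0,0.032],[0,0,0,0,0,0,0.036],[0,0,0,0,0,0,0.039],[0,0,0,0,0,0,0.039],[0,0,0,0,0,0,0.039]])

```text
clock: 17.25
position: [473.9, 186.7, 137.5]
ee_rot: [0.583, 0.402, -0.403, -0.579]
contact_force: [1.0, 0.3, -0.9]
gripper_width: 38.9
```

```bash
python3 - <<'E'
from h import *
plan([475.5,186.2,140],69.3)
d=cam("wrist"); np.savez("w12.npz",**d); im=cv2.cvtColor(d["color"],cv2.COLOR_RGB2BGR); hsv=cv2.cvtColor(im,cv2.COLOR_BGR2HSV)
b=cv2.inRange(hsv,(17,110,60),(32,255,255)); m=cv2.inRange(hsv,(98,120,60),(125,255,255))
for r in range(220,276,2): print(r,"".join("#" if m[r,q] else ("b" if b[r,q] else ("d" if hsv[r,q,2]<60 else ".")) for q in range(290,366)))
E
```

```text
t 17.25 pos [473.9 186.7 137.5] xyaw 69.42 grip 38.9 F [ 1.   0.3 -0.9] tilt [ 0.0014 -0.0058 -1.    ]
 shift tool m [ 0.0001 -0.0025 -0.0017]  world mm [ 1.6 -0.5  2.5]  turn [ 0.0034  0.0022 -0.0049]
220 ###################################################################.........
222 ###################################################################.........
224 ####################################################################........
226 #####################################################################.......
228 ######################################################################......
230 ######################################################################......
232 #######################################################################.....
234 #################################............###########################....
236 #############################....bbbbbbbbbbb....#########################...
238 ####################...####...bbbbbbbbbbbbbbbbb........##################...
240 #########...........ddd.#...bbbbbbbbbbbbbbbbbbbbbb...dd..........#########..
242 ###
[... 669 characters left out ...]
#....bb.............bbbb......................######
260 ........................###.................bb........................######
262 .................#......######..................##.......#.............#####
264 ................###..#########................########.###.............#####
266 ................##############...............#############..............####
268 ................##############..............###############.............####
270 ...............###############...............##############..............###
272 ...............###############...............###############................
274 ...............###############...............###############................
```

play_rows(series=[[0,-0.003,-0.0005,0.002,0.001,-0.003,0.039],[0,-0.004,-0.0005,0.001,0,-0.001,0.039],[0,-0.006,0,0,0,0,0.039],[0,-0.01,0,0,0,0,0.039]])

```text
clock: 17.7
position: [474.3, 185.8, 160.8]
ee_rot: [0.582, 0.401, -0.404, -0.581]
contact_force: [-0.8, -0.1, -0.9]
gripper_width: 38.8
```

```bash
python3 - <<'E'
from h import *
plan([475.5,186.2,230],69.3)
d=cam("wrist"); np.savez("w13.npz",**d); im=cv2.cvtColor(d["color"],cv2.COLOR_RGB2BGR); hsv=cv2.cvtColor(im,cv2.COLOR_BGR2HSV)
b=cv2.inRange(hsv,(17,110,60),(32,255,255)); b[:,:300]=0;b[:,350:]=0; b[:200]=0;b[290:]=0
n,l,st,cc=cv2.connectedComponentsWithStats(b); i=1+st[1:,4].argmax(); print("brass",st[i],cc[i])
print("expect collar centre(z55), stem top(z69)",proj(d,[[475.1,186.4,z] for z in(55,69)]).round(1).tolist())
E
```

```text
t 17.70 pos [474.3 185.8 160.8] xyaw 69.34 grip 38.8 F [-0.8 -0.1 -0.9] tilt [-0.0027 -0.0024 -1.    ]
 shift tool m [ 0.0006 -0.0693 -0.0009]  world mm [ 1.2  0.4 69.2]  turn [-0.0017  0.0006 -0.0032]
brass [317 226  25  26 492] [328.81300813 237.80894309]
expect collar centre(z55), stem top(z69) [[327.7, 236.8], [327.6, 243.0]]
```

The plug is seated where expected and the tips are clear. I lift and carry the tongs back.

play_rows(series=[[0,-0.015,0,-0.001,0,-0.003,0.039],[0,-0.02,0,0,0,0,0.039],[0,-0.02,0,0,0,0,0.039],[0,-0.012,0,0,0,0,0.039],[0,0,0,0,0,0,0.039]])

```text
clock: 18.25
position: [475.9, 186.7, 236.2]
ee_rot: [-0.581, -0.406, 0.399, 0.581]
contact_force: [0.2, 0.2, -1.7]
gripper_width: 39.3
```

```bash
python3 - <<'E'
from h import *
plan([497.3,-213.6,230],105.06)
E
```

```text
t 18.25 pos [475.9 186.7 236.2] xyaw 69.39 grip 39.3 F [ 0.2  0.2 -1.7] tilt [ 0.0077  0.0054 -1.    ]
 shift tool m [-0.3672  0.0042 -0.1609]  world mm [  21.4 -400.3   -6.2]  turn [ 0.0076 -0.6226  0.0059]
```

play_rows(series=[[-0.025,0,-0.011,0.0075,0,0.006,0.038],[-0.037,0,-0.016,0,0,0,0.038],[-0.037,0,-0.016,0,0,0,0.038],[-0.037,0,-0.016,0,0,0,0.038],[-0.037,0,-0.016,0,0,0,0.038],[-0.037,0,-0.016,0,0,0,0.038],[-0.037,0,-0.016,0,0,0,0.038],[-0.037,0,-0.016,0,0,0,0.038],[-0.037,0,-0.016,0,0,0,0.038],[-0.03,0,-0.013,0,0,0,0.038]])

```text
clock: 19.25
position: [494.2, -204.8, 231.0]
ee_rot: [-0.577, -0.405, 0.405, 0.582]
contact_force: [0.6, 1.3, -0.9]
gripper_width: 38.0
```

play_rows(series=[[0,0,0,0,-0.12,0,0.038],[0,0,0,0,-0.125,0,0.038],[0,0,0,0,-0.125,0,0.038],[0,0,0,0,-0.125,0,0.038],[0,0,0,0,-0.125,0,0.038],[0,0,0,0,0,0,0.038]])

```text
clock: 19.85
position: [491.4, -209.9, 225.9]
ee_rot: [-0.42, -0.566, 0.566, 0.429]
contact_force: [0.1, -0.0, 0.1]
gripper_width: 38.2
```

```bash
python3 - <<'E'
from h import *
plan([497.3,-213.6,170],105.06)
E
```

```text
t 19.85 pos [ 491.4 -209.9  225.9] xyaw 106.23 grip 38.2 F [ 0.1 -0.   0.1] tilt [-0.0107  0.0078 -0.9999]
 shift tool m [-0.0058  0.0558 -0.0051]  world mm [  5.9  -3.7 -55.9]  turn [-0.0082  0.0205  0.0104]
```

play_rows(series=[[-0.006,0.01,-0.005,-0.008,0.02,0.01,0.038],[0,0.015,0,0,0,0,0.038],[0,0.015,0,0,0,0,0.038],[0,0.006,0,0,0,0,0.038],[0,0,0,0,0,0,0.038]])

```text
clock: 20.35
position: [497.5, -214.1, 177.4]
ee_rot: [0.434, 0.558, -0.558, -0.434]
contact_force: [-0.1, 0.1, -0.5]
gripper_width: 38.4
```

```bash
python3 - <<'E'
from h import *
plan([497.3,-213.6,150],105.06)
E
```

```text
t 20.35 pos [ 497.5 -214.1  177.4] xyaw 104.29 grip 38.4 F [-0.1  0.1 -0.5] tilt [-4.e-04  5.e-04 -1.e+00]
 shift tool m [0.0005 0.0274 0.0001]  world mm [ -0.2   0.5 -27.4]  turn [-0.0003 -0.0135  0.0006]
```

play_rows(series=[[0.0005,0.01,0,0,-0.0135,0,0.038],[0,0.01,0,0,0,0,0.038],[0,0.005,0,0,0,0,0.038],[0,0,0,0,0,0,0.038]])

```text
clock: 20.75
position: [498.1, -213.6, 151.5]
ee_rot: [0.431, 0.561, -0.561, -0.43]
contact_force: [-0.4, -0.9, -1.1]
gripper_width: 38.0
```

```bash
python3 - <<'E'
from h import *
plan([497.3,-213.6,130],105.06)
E
```

```text
t 20.75 pos [ 498.1 -213.6  151.5] xyaw 105.03 grip 38.0 F [-0.4 -0.9 -1.1] tilt [ 0.0016  0.     -1.    ]
 shift tool m [0.0002 0.0215 0.0008]  world mm [ -0.8  -0.  -21.5]  turn [ 0.0016 -0.0005 -0.0004]
```

play_rows(series=[[0,0.006,0.0008,0.0016,0,0,0.038],[0,0.007,0,0,0,0,0.038],[0,0.007,0,0,0,0,0.038],[0,0,0,0,0,0,0.038]])

```text
clock: 21.15
position: [497.6, -213.9, 130.2]
ee_rot: [0.431, 0.561, -0.561, -0.43]
contact_force: [-0.7, 0.7, -1.1]
gripper_width: 38.0
```

play_rows(series=[[0,0.007,0.0,0,0,0,0.038],[0,0.007,0,0,0,0,0.038],[0,0.007,0,0,0,0,0.038],[0,0,0,0,0,0,0.038]])

```text
clock: 21.55
position: [497.7, -214.0, 107.3]
ee_rot: [0.431, 0.561, -0.561, -0.43]
contact_force: [-0.7, -0.5, -0.9]
gripper_width: 38.2
```

```bash
python3 - <<'E'
from h import *
plan([497.3,-213.6,86],105.06)
E
```

```text
t 21.55 pos [ 497.7 -214.   107.3] xyaw 105.01 grip 38.2 F [-0.7 -0.5 -0.9] tilt [ 1.e-03 -8.e-04 -1.e+00]
 shift tool m [0.0005 0.0213 0.0003]  world mm [ -0.4   0.4 -21.3]  turn [ 0.0008 -0.0008 -0.001 ]
```

play_rows(series=[[0.0003,0.006,0.0002,0.001,0,-0.001,0.038],[0,0.006,0,0,0,0,0.038],[0,0.004,0,0,0,0,0.038],[0,0,0,0,0,0,0.038]])

```text
clock: 21.95
position: [497.6, -213.8, 89.9]
ee_rot: [-0.43, -0.561, 0.561, 0.43]
contact_force: [0.2, 0.3, -1.0]
gripper_width: 38.2
```

play_rows(series=[[0,0.001,0.0,0,0,0,0.038],[0,0.001,0,0,0,0,0.038],[0,0,0,0,0,0,0.038]])

```text
clock: 22.25
position: [498.0, -213.9, 88.0]
ee_rot: [0.431, 0.561, -0.561, -0.43]
contact_force: [0.2, 0.5, -0.6]
gripper_width: 38.0
```

```bash
python3 - <<'E'
from h import *
plan([497.3,-213.6,85.5],105.06)
E
```

```text
t 22.25 pos [ 498.  -213.9   88. ] xyaw 105.03 grip 38.0 F [ 0.2  0.5 -0.6] tilt [ 5.e-04 -4.e-04 -1.e+00]
 shift tool m [0.0004 0.0025 0.0006]  world mm [-0.7  0.3 -2.5]  turn [ 0.0004 -0.0005 -0.0005]
```

play_rows(series=[[0.0003,0.001,0.0005,0,0,0,0.038],[0,0.001,0,0,0,0,0.038],[0,0,0,0,0,0,0.038]])

```text
clock: 22.55
position: [497.6, -213.7, 86.3]
ee_rot: [0.431, 0.561, -0.561, -0.43]
contact_force: [-0.3, -0.1, -1.3]
gripper_width: 38.3
```

play_rows(series=[[0,0.001,0.0,0,0,0,0.038],[0,0.0005,0,0,0,0,0.038]])

```text
clock: 22.75
position: [497.9, -213.8, 85.3]
ee_rot: [0.431, 0.561, -0.561, -0.429]
contact_force: [-0.4, 0.8, 4.3]
gripper_width: 38.3
```

The tips stand on the floor at the same TCP height as at the pick (85.3). I release.

play_rows(series=[[0,0,0,0,0,0,0.042],[0,0,0,0,0,0,0.046],[0,0,0,0,0,0,0.052],[0,0,0,0,0,0,0.06],[0,0,0,0,0,0,0.06],[0,0,0,0,0,0,0.06]])

```text
clock: 23.35
position: [498.3, -213.9, 85.5]
ee_rot: [0.431, 0.562, -0.561, -0.429]
contact_force: [-0.7, -0.4, 0.4]
gripper_width: 59.8
```

```bash
python3 - <<'E'
from h import *
plan([497.3,-213.6,250],105.06)
E
```

```text
t 23.35 pos [ 498.3 -213.9   85.5] xyaw 105.06 grip 59.8 F [-0.7 -0.4  0.4] tilt [ 0.0033 -0.0011 -1.    ]
 shift tool m [ 0.0003 -0.1645  0.0004]  world mm [ -1.    0.3 164.5]  turn [ 0.0029 -0.     -0.0019]
```

play_rows(series=[[0,-0.01,0.0004,0.003,0,-0.002,0.06],[0,-0.015,0,0,0,0,0.06],[0,-0.02,0,0,0,0,0.06],[0,-0.03,0,0,0,0,0.06],[0,-0.04,0,0,0,0,0.06],[0,-0.03,0,0,0,0,0.06],[0,0,0.03,0,0,0,0.06],[0,0,0.04,0,0,0,0.06],[0,0,0.02,0,0,0,0.06],[0,0,0,0,0,0,0.06]])

```text
clock: 24.35
position: [409.4, -238.7, 243.7]
ee_rot: [0.432, 0.562, -0.561, -0.428]
contact_force: [0.2, -0.5, -0.9]
gripper_width: 59.9
```

```bash
python3 - <<'E'
from h import *
plan([497.3,-213.6,250],105.06)
t=cam("top"); s=cam("scene"); im=cv2.cvtColor(t["color"],cv2.COLOR_RGB2BGR); si=cv2.cvtColor(s["color"],cv2.COLOR_RGB2BGR)
a=cv2.resize(im[235:305,370:450],(400,350),interpolation=2); b=cv2.resize(im[250:310,184:254],(400,343),interpolation=2)
c=cv2.resize(si[160:320,190:350],(400,250*2)[:1]+(250,),interpolation=2); e=cv2.resize(si[170:220,305:355],(400,250),interpolation=2)
o=np.zeros((600,800,3),np.uint8); o[:350,:400]=a; o[:343,400:]=b; o[350:,:400]=c; o[350:,400:]=e; cv2.imwrite("pics/end.png",o)
t0=dict(np.load("top0.npz"))
df=cv2.absdiff(t0["color"],t["color"]).max(2)
for n,(x,y,w,h) in dict(pot=(172,125,55,50),jar=(382,130,40,42),brush=(285,262,32,92),purpletongs=(392,205,40,32)).items(): print(n,"mean diff",df[y:y+h,x:x+w].mean().round(1))
E
```

```text
t 24.35 pos [ 409.4 -238.7  243.7] xyaw 105.17 grip 59.9 F [ 0.2 -0.5 -0.9] tilt [ 0.0052 -0.0029 -1.    ]
 shift tool m [ 0.0012 -0.0059 -0.0914]  world mm [87.9 25.1  6.3]  turn [ 0.0043  0.002  -0.0041]
pot mean diff 8.2
jar mean diff 9.0
brush mean diff 58.7
purpletongs mean diff 8.9
```

View pics/end.png

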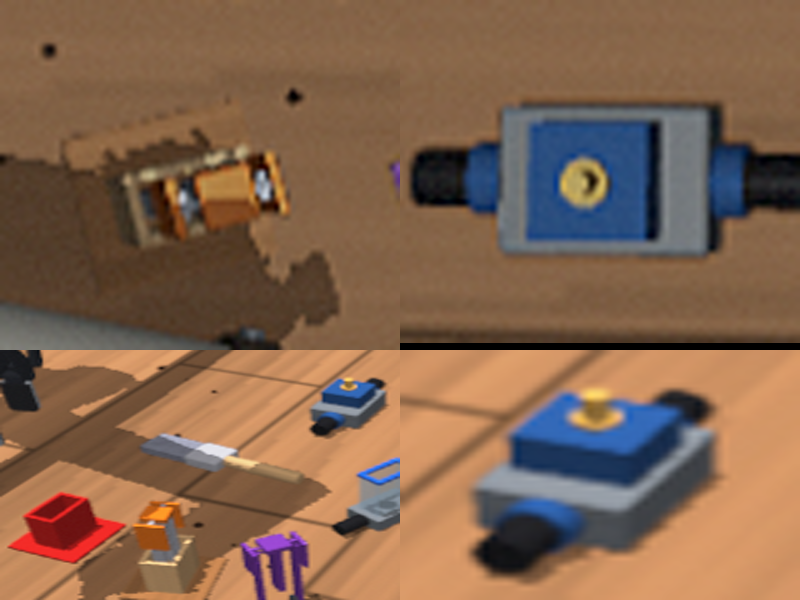

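The end views show the tongs upright and free in the wooden stand (top crop (215,195)). The plug is centred in the port with its collar on the rim (scene crop (597,410)). The brush lies where it was; its difference value comes from the arm and its shadow. I hand in.

```bash
python3 -c "
from h import *
print(job_done())"
```

```text
the job is handed in; nothing more can be done
None
```

The job is done and handed in at 24.4 s. The plug is pressed into the manifold port and the tongs are back upright in their stand, released.

- **Pick and lift:** I took the orange tongs from the wooden stand, reached into the well, squeezed them on the plug's stem and lifted it out. The gripper itself never touched the plug.
- **Press:** At the port the push rose to about 7 N, then fell back as the plug clicked. The collar seated at the tool height I expected (140.0 mm against 140.1 mm). Each reading I took over about 1.9 s was 11 to 13.5 N, or about 12 to 14.5 N with the weight of the tongs added. I read the force only at the end of each move, so the values between are not confirmed. That is slightly under the 15 N asked but within 10 to 22 N. Sideways force reached about 4 N.
- **Final checks:** The last pictures show the plug centred with its collar on the rim. The tongs stand free in the stand, where they touched the floor at the same height as at the pick. The pot, the jar and the purple tongs are unchanged from the first picture.

Two checks disagreed at first:
- **Gripper opening:** It read 24.8 mm when squeezed, against about 31 mm expected. The picture after the lift showed the plug was held.
- **Brush:** The top-view comparison showed a large change there, probably the arm and its shadow covering it. By eye it lies where it was in the scene view.

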